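Stir the curd hopper and hold its spring gate at the mark

ROBOT

A 6-joint arm with a two-finger parallel gripper is mounted at the origin on the work surface. World frame = base frame: x ahead of the robot, y to its left, z up, the work surface at z = 0. Lengths are in m, angles in rad, forces in N, time in s.
With the tool pointing down it reaches from about 0.35 to 0.775 m from the base axis. Payload 5.5 kg.
Tool frame: the origin (TCP) lies between the finger pads; the fingertips stand 8 mm ahead of it and the grasp point (between the pads) lies 11 mm behind it; z points along the fingers, y is the line along which they close (so a half turn about z gives the same grasp; the last joint's range is limited). The gripper opens to 85 mm and grips with 20 to 120 N. Pads are 22 mm wide; open, the fingers measure 114 mm over their backs; the gripper's body (76 mm by 85 mm) begins 54 mm behind the grasp point. The pads swing forward as they close: fully open they stand 13 mm farther back than shut.
Start: joints at [-1.303, 0.313, 0.046, 1.304, 0, 1.431], TCP at [0.228, -0.528, 0.239] pointing down, gripper open.
Joint ranges: [-2.76, 2.76], [-0.86, 1.69], [-1.03, 1.26], [-2.2, 2.34], [-1.47, 1.5], [-3.14, 3.14]. Speed limits (rad/s): [2.57, 2.57, 3.14, 3.14, 3.14, 3.14].

INTERFACE

Orientations are given as a unit quaternion [w, x, y, z].
In Python, from workcell import env gives the robot as it stands.
- The arm moves only by the tool move_arm, never from a script. Its argument "moves" is one flat list of numbers, 5 for each row, row after row: the shift along the world's x, y, z in m, then the turn about the world's z in rad, then the finger opening in m, from 0 to 0.0854. A call has 1 to 12 rows; each row is the pose to reach, as a shift and turn from the pose commanded when the call began; what a row does not reach only later rows make up. A row lasts 1/12 s, in which the tool goes at most 41.7 mm and 7.16 degrees, less where a joint would pass 70% of its speed; a pose out of reach is approached as far as the arm can. A call with a gripper value outside its range is refused whole. The fingers move at their own pace and stop on an object; "newtons" is the grip in N (left out, the last holds). Time passes only in rows, so rows that repeat a pose let the fingers close. It gives the time, the measured TCP pose, the force, the opening and the grip force at its end, in the units of the state.
- env.get_state(): the state, without advancing time (a new reading comes with each control period).
- env.read_camera(name): name is "scene" or "top"; returns a dict with "pixels" (400x640x3 uint8, red, green, blue), "camera_matrix" (3x3 intrinsics, pixels), "rvec" (rotation vector, rad) and "tvec" (3), from world to camera coordinates, as OpenCV has them. Camera axes: x right, y down, z forward; pixel columns grow to the right and rows downward; lengths in m; the calibration is good to about 2 mm. A picture is of the moment at which its call begins. There is no depth.
- env.hand_in(): hands the job in; it is judged then, once.
The state is a dict: "clock": time; "joint_pos": joint angles; "qvel": joint speeds; "tau": joint torques, N m; "tcp_pos": TCP position; "orientation": TCP orientation; "wrist_force": force on the tool from outside, world axes, zero at the start; "ft_torque": the same for the moment, N m; "finger_gap": finger opening in m; "grip_force": force on a finger pad.
Only numpy, scipy, OpenCV 4.12 (cv2) and the standard library are available. Lean on these libraries where they do the work, as an engineer would, in place of code of your own. Each camera call takes 0.05 s, during which the arm holds its last target. There are 200 camera calls.

TASK

Give the crank on top of the curd hopper at least one full turn, either way round, to loosen the curd, keeping the outlet gate shut meanwhile. Then take the upright handle of the spring-return gate slide, pull it out until the slide's pointer is level with the pointer of the marker on the gauge bar, and keep holding it there: finish with the gripper still on the handle, since the gate springs shut when let go. Leave the moulds and all the other things on the bench where they stand.

Things in the scene. Friction and masses are not known exactly. Their poses are not given: they have to be found in the camera images.
- hopper: Round stainless hopper fixed to the bench on four legs: outer radius 95 mm, rim 200 mm above the bench. Origin on the bench under the hopper's vertical axis. Its +y is the way the gate slide pulls out, level; on its +x side runs the gauge bar (8 mm square, parallel to the slide, 85 mm to its side, 100 mm above the bench, out to 267 mm from the axis).
- stirrer: Flat stainless bridge bar (206 x 24 x 8 mm) lying across the hopper's rim at any angle, fixed; carries the crank's bearing at its middle. Origin on the hopper's vertical axis, at rim height (200 mm above the bench). Its x axis runs along the bar; at the start the crank points along its +x.
- crank (a joint): Angle of the crank about the vertical axis through stirrer, rad; 0 at the start, positive counter-clockwise seen from above. Turns freely both ways for several turns, with light friction (about 0.06 N m), and stays where it is left. A full turn is 6.28.
- crank_knob (a point): Point on the axis of the crank's upright black knob, 259 mm above the bench, 13 mm below its top. The knob (27 mm diameter, 47 mm tall, 225 to 272 mm above the bench) stands at the end of the crank arm, 60 mm from the vertical crank axis, and spins freely on its own pin. The hub nut on the crank axis ends 5 mm above the knob's foot.
- gate (a joint): How far the gate slide is pulled out, m: 0 shut (start), at most 0.11. A return spring pulls it shut with about 3.6 N at 0, rising by 1.2 N per 10 mm; it shuts by itself when let go.
- gate_grip: The gate slide's handle: upright round black post of 22 mm diameter on the outer end of the flat slide, 97 mm tall, from 103 to 200 mm above the bench (wider, 34 mm, in its lowest 8 mm). Origin at the centre of its foot, 190 mm from the hopper's axis when shut. It can spin on its own upright pin.
- gate_handle (a point): Point on the handle's axis, 185 mm above the bench, 15 mm below its top: a good place to grip from above. Moves with the slide.
- gate_index (a point): Tip of the slide's pointer, a thin dark upright steel fin (5 mm wide, 18 mm tall) on the slide, about 112 mm above the bench, pointing to the gauge bar; 40 mm nearer the hopper than the handle. Moves with the slide.
- mark (a point): Tip of the marker's pointer: a like fin at the middle of a dark 16 mm clamp block with black thumbscrew, fixed on the gauge bar 35 to 85 mm further out than the shut slide's pointer; points back at the slide, 112 mm above the bench. Axes parallel to the hopper's. The tips pass 6 mm apart without touching; they are level when their places along the hopper's y axis (the way of the pull) agree.
- mould_outlet: loose white plastic cheese mould (cup, 75 mm tall, rim radius 38 mm); origin at the centre of its underside; a bystander, standing under the hopper's outlet
- mould_slide: loose white plastic cheese mould (cup, 75 mm tall, rim radius 38 mm); origin at the centre of its underside; a bystander, standing under the gate slide's outer end
- mould_near: loose white plastic cheese mould (cup, 75 mm tall, rim radius 38 mm); origin at the centre of its underside; a bystander, standing beside the hopper on the robot's side
- scoop: loose steel curd spoon, 220 mm long, lying beyond the hopper; a bystander; origin under it
- spray: loose clear plastic bottle, 180 mm tall, 70 mm across; a bystander; origin at the centre of its underside
- tub: loose green plastic tub, 260 x 200 x 140 mm tall, at the robot's right; a bystander; origin at the centre of its underside
- pail: loose white pail with steel lid, 250 mm tall with its knob, 210 mm across, at the robot's left; a bystander; origin at the centre of its underside

How it is judged:
On the way, in this order (a step that is already met when the one before it is completed fails the run):
1. the crank has been given a full turn ((value of joint crank above 6 rad or value of joint crank below -6 rad)).
2. the gate slide is held by its handle with its pointer level with the marker's (y of gate_index in the frame of mark between -0.006 and 0.006 m and contact force between the fingers and gate_grip above 2 N), for 0.2 s.
At the end, for the whole second after the job is handed in: The crank has turned at least a full turn (6.0 rad or more either way from its start) and, through the last second, the slide's pointer is within 6 mm of level with the marker's pointer along the pull, still (under 10 mm/s), with the fingers bearing on the handle with more than 2 N (all of step 2 and (value of joint crank above 6 rad or value of joint crank below -6 rad) and velocity of joint gate between -0.01 and 0.01 m/s); the arm keeps its last pose, push and grip.
It fails at once if the gate is opened (over 12 mm) before the crank has made its full turn (value of joint gate above 0.012 m and not (value of joint crank above 6 rad or value of joint crank below -6 rad)).
It fails at once if a bystander is shifted by more than 30 mm or tipped over (distance of any of mould_outlet, mould_slide, mould_near, scoop, spray, tub, pail from where it was at the start of the episode above 0.03 m or angle between any of mould_outlet, mould_slide, mould_near, scoop, spray, tub, pail's own z axis and vertical above 0.5 rad).
It also fails if it takes over 64 s, if anything falls off the work surface, if the arm or the gripper's body presses on something with over 40 N, if the wrist force passes 120 N, or if a joint passes its speed limit or range.

## Working session

There is one attempt and no reset: what is moved stays moved. The work goes in short steps, Python scripts to look and compute and a tool call to move; the robot and the scene stay as the last step left them, time stands still between calls to the robot, and variables do not carry over. Pictures are saved under pics/ and viewed, at most 10 in all, crops included, and the job is handed in when it is done.

Besides the shell and the picture viewer there is one more tool, called after "Request:" in YAML: its name, and indented under it one key for each argument. move_arm: Moves the arm, as the interface text tells. Its arguments: {"type":"object","properties":{"moves":{"type":"array"},"newtons":{"type":"number"}},"required":["moves"]}

```bash
mkdir -p pics
cat > h.py <<'E'
from workcell import env
import cv2, numpy as np
def snap(n):
    c=env.read_camera(n); K=np.array(c["camera_matrix"],float); R=cv2.Rodrigues(np.array(c["rvec"],float))[0]; t=np.array(c["tvec"],float).ravel()
    return c["pixels"],K,R,t
def ray(cam,u,v):
    _,K,R,t=cam; d=R.T@np.linalg.solve(K,[u,v,1.]); return -R.T@t,d
def atz(cam,u,v,z):
    o,d=ray(cam,u,v); return o+d*(z-o[2])/d[2]
def tri(c1,p1,c2,p2):
    P=[c[1]@np.c_[c[2],c[3]] for c in (c1,c2)]
    X=cv2.triangulatePoints(P[0],P[1],np.array(p1,float).reshape(2,1),np.array(p2,float).reshape(2,1)).ravel(); return X[:3]/X[3]
def proj(c,X): p=c[1]@(c[2]@np.array(X)+c[3]); return p[:2]/p[2]
E
python3 - <<'E'
from h import *
for n in("scene","top"):
    c=snap(n); cv2.imwrite(f"pics/{n}0.png",cv2.cvtColor(c[0],cv2.COLOR_RGB2BGR)); print(n,-c[2].T@c[3],c[1][0,0])
s=env.get_state();print({k:np.round(s[k],3) for k in s})
E
```

```text
scene [1.39652351 0.37652368 1.20817363] 392.0954008352725
top [ 4.66891299e-01 -3.30638868e-04  1.30496137e+00] 386.09643729443013
{'clock': np.float64(0.1), 'joint_pos': array([-1.303,  0.314,  0.045,  1.304,  0.   ,  1.431]), 'qvel': array([ 0.   , -0.001,  0.004, -0.001,  0.   , -0.   ]), 'tau': array([ 2.0000e-03, -4.8172e+01,  2.9924e+01,  1.3000e-02, -0.0000e+00,
        0.0000e+00]), 'tcp_pos': array([ 0.228, -0.527,  0.238]), 'orientation': array([-0.001,  0.979,  0.203, -0.   ]), 'wrist_force': array([ 0.48 , -0.173,  0.486]), 'ft_torque': array([-0.03 , -0.021,  0.013]), 'grip_force': np.float64(0.0), 'finger_gap': np.float64(0.086)}
```

View pics/scene0.png

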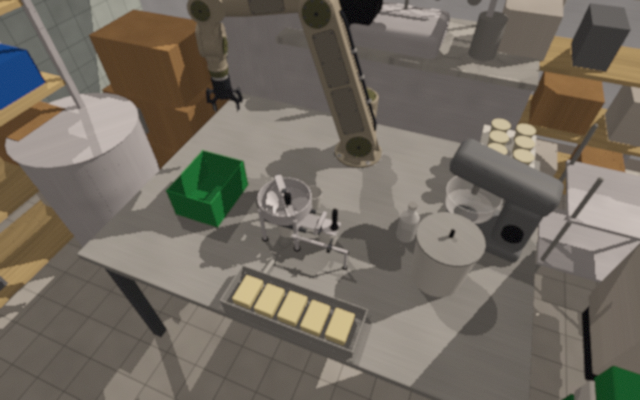

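View pics/top0.png

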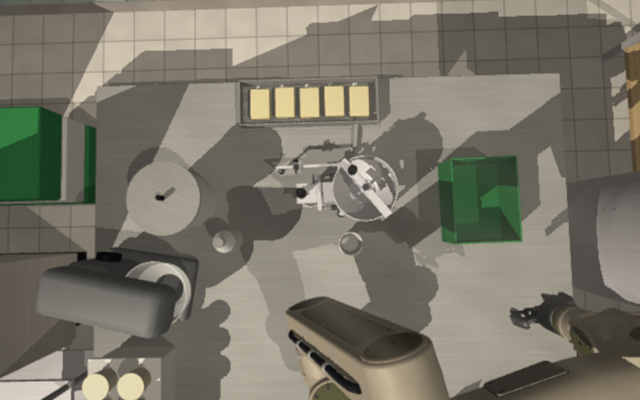

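The top view shows the hopper near (365,188), the handle near (301,193), the gauge bar at about row 168 and the marker near (294,167). The scene view shows the hopper at (285,200) and the handle at (334,218). I'll enlarge both.

Run:
```python
import cv2
a=cv2.imread("pics/top0.png")[140:240,265:415]; b=cv2.imread("pics/scene0.png")[165:285,245:365]
cv2.imwrite("pics/topc.png",cv2.resize(a,None,fx=5,fy=5,interpolation=cv2.INTER_CUBIC))
cv2.imwrite("pics/scenec.png",cv2.resize(b,None,fx=5,fy=5,interpolation=cv2.INTER_CUBIC))
```

```text
(no output)
```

View pics/topc.png

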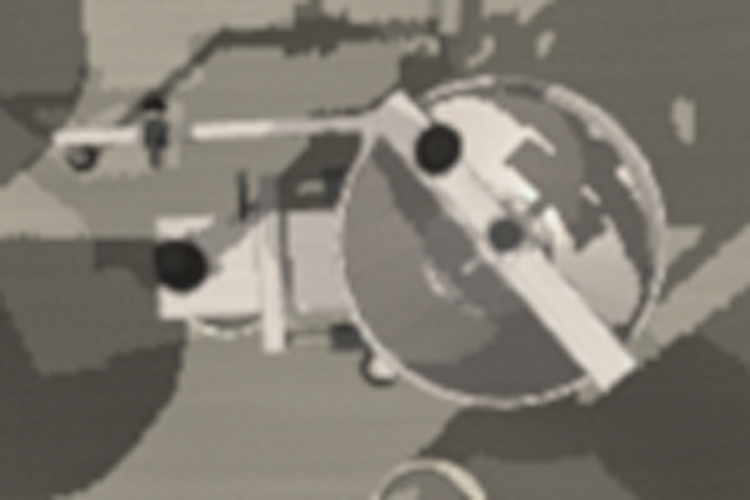

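View pics/scenec.png

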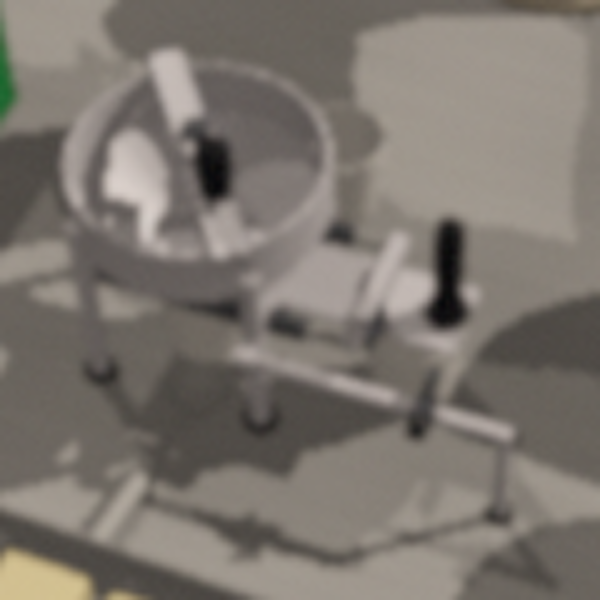

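The top crop shows the knob top at crop pixel (438,148), the hub at (507,234), the handle top at (182,265), the slide fin near (242,195) and the marker fin near (153,150). In the scene crop the knob top is at about (212,148), the handle top at (451,225), and the marker at (422,400).

```bash
cat >> h.py <<'E'
T=lambda u,v:(265+(u+.5)/5-.5,140+(v+.5)/5-.5)
S=lambda u,v:(245+(u+.5)/5-.5,165+(v+.5)/5-.5)
E
python3 - <<'E'
from h import *
t=snap("top");s=snap("scene")
np.set_printoptions(precision=4,suppress=True)
print("knobtop",tri(t,T(438,148),s,S(212,146)),atz(t,*T(438,148),.272))
print("handle top",tri(t,T(182,265),s,S(451,226)),atz(t,*T(182,265),.2))
print("hub",atz(t,*T(507,234),.232))
print("rim",atz(t,*T(504,241),.2))
for n,p in dict(barL=(343,241),barR=(665,241),rt=(504,75),rb=(504,407)).items(): print(n,atz(t,*T(*p),.2)[:2])
print("gauge bar",atz(t,*T(60,138),.104),atz(t,*T(380,123),.104))
print("bridge ends",atz(t,*T(398,100),.208),atz(t,*T(618,378),.208))
print("slide fin",atz(t,*T(242,195),.112),"mark",atz(t,*T(153,150),.112), atz(t,*T(153,102),.12))
print("fin top z=.121",atz(t,*T(242,170),.121),atz(t,*T(242,220),.121),atz(t,*T(155,168),.121))
# search fins intensity
g=cv2.cvtColor(t[0],cv2.COLOR_RGB2GRAY)
print(g[160:188,288:320])
E
```

```text
knobtop [ 0.5991 -0.0682  0.2654] [ 0.598  -0.0674  0.272 ]
handle top [0.5432 0.0798 0.1882] [0.5433 0.0766 0.2   ]
hub [ 0.554 -0.107  0.232]
rim [ 0.5527 -0.1084  0.2   ]
barL [ 0.5549 -0.0162]
barR [ 0.5504 -0.2003]
rt [ 0.6485 -0.1112]
rb [ 0.4578 -0.1056]
gauge bar [0.6316 0.1583 0.104 ] [ 0.636  -0.0425  0.104 ]
bridge ends [ 0.6343 -0.0495  0.208 ] [ 0.4727 -0.1697  0.208 ]
slide fin [0.5921 0.0446 0.112 ] mark [0.6216 0.0993 0.112 ] [0.6504 0.0981 0.12  ]
fin top z=.121 [0.6066 0.0439 0.121 ] [0.5757 0.0446 0.121 ] [0.6092 0.0976 0.121 ]
[[139 141 135 125  99  66  39  33  32  59 115 148 147 142 135 135 135 134
  135 134 134 136 136 134 136 136 135 137 137 136 136 137]
 [153 152 136 109  84  63  41  47  40  53 114 158 160 151 136 135 135 133
  134 135 135 135 137 138 137 138 136 136 137 136 137 136]
 [159 149 121  98  92  91 103 114  94  94 137 160 161 151 136 134 135 134
  136 135 135 136 135 136 136 136 135 136 136 136 137 136]
 [150 123  98  97 107 112 118 121 106 114 147 161 159 149 134 135 134 134
  134 136 136 136 137 137 137 139 140 138 143 147 149 147]
 [123 100  99 1
[... 2477 characters left out ...]
9 106  56  78 100 105 119 129 149]
 [135 133 134 135 136 135 135 138 151 164 163 164 165 168 175 175 175 176
  178 165 139 136 131 120 105  68  99 123 119 145 161 180]
 [134 134 135 134 134 135 134 141 169 194 196 195 197 199 205 206 207 205
  196 165 140 137 127 118 122 109 122 132 146 179 181 182]
 [135 135 134 134 135 135 134 142 173 202 204 205 205 205 195 190 195 179
  165 142 138 139 134 130 135 133 149 166 181 197 182 181]
 [134 133 134 135 133 134 132 138 162 190 196 205 205 194 165 155 162 141
  138 136 137 139 140 139 137 137 169 195 194 197 181 180]
 [112 110 112 111 111 112 111 116 138 151 151 159 158 145 119 124 137 137
  138 138 139 139 138 138 140 160 194 203 193 196 181 180]]
```

Request:
move_arm:
  moves: [0.016,0.02,0.02,0.12,0.085,0.032,0.04,0.04,0.24,0.085,0.048,0.06,0.061,0.36,0.085,0.064,0.08,0.061,0.48,0.085,0.08,0.1,0.061,0.6,0.085,0.096,0.12,0.061,0.72,0.085,0.112,0.14,0.061,0.84,0.085,0.128,0.16,0.061,0.96,0.085,0.144,0.18,0.061,1.08,0.085,0.16,0.2,0.061,1.2,0.085,0.176,0.22,0.061,1.32,0.085,0.192,0.24,0.061,1.44,0.085]
  newtons: 30

```text
clock: 1.2
tcp_pos: [0.4206, -0.2867, 0.3002]
orientation: [-0.0, 0.6, 0.8, 0.0]
wrist_force: [0.8, 0.1, 0.3]
finger_gap: 0.085
grip_force: 0.0
```

Request:
move_arm:
  moves: [0.016,0.02,0,0.12,0.085,0.032,0.04,0,0.24,0.085,0.048,0.06,0,0.36,0.085,0.064,0.08,0,0.48,0.085,0.08,0.1,0,0.6,0.085,0.096,0.12,0,0.72,0.085,0.112,0.14,0,0.84,0.085,0.128,0.16,0,0.96,0.085,0.144,0.18,0,1.08,0.085,0.16,0.2,0,1.2,0.085,0.178,0.221,0,1.31,0.085,0.178,0.221,0,1.31,0.085]

```text
clock: 2.2
tcp_pos: [0.6002, -0.0634, 0.2994]
orientation: [0.0, -0.012, 1.0, 0.001]
wrist_force: [-0.6, -1.2, 0.6]
finger_gap: 0.0848
grip_force: 0.0
```

Run:
```python
from h import *
np.set_printoptions(precision=4,suppress=True)
t=snap("top");s=snap("scene")
print("handle base",atz(t,*T(182,266.5),.107),"scene base",atz(s,*S(448,312),.107),"knobtop",atz(t,*T(437,148),.272),atz(s,*S(213,146),.272))
b=atz(t,*T(182,266.5),.107);b[2]=.2;print("pred scene handle top",((proj(s,b)-[245,165])*5),"obs ~451,224")
print("fins",atz(t,312.95,178,.113),atz(t,295.6,171.5,.113))
S0=env.get_state();print(S0["clock"],S0["tcp_pos"],S0["orientation"],S0["joint_pos"])
a=cv2.cvtColor(s[0],cv2.COLOR_RGB2BGR)[120:285,225:390]
cv2.imwrite("pics/s1.png",cv2.resize(a,None,fx=3.6,fy=3.6,interpolation=cv2.INTER_CUBIC))
```

```text
handle base [0.5488 0.0831 0.107 ] scene base [0.5527 0.0857 0.107 ] knobtop [ 0.5981 -0.0669  0.272 ] [ 0.6045 -0.0649  0.272 ]
pred scene handle top [447.4357 219.6716] obs ~451,224
fins [0.5938 0.0446 0.113 ] [0.6155 0.0981 0.113 ]
2.3 [ 0.5982 -0.066   0.2996] [-0.0006 -0.0086  1.      0.0001] [-0.2431  0.3629  0.2627  1.4719 -0.0002 -0.2603]
```

View pics/s1.png

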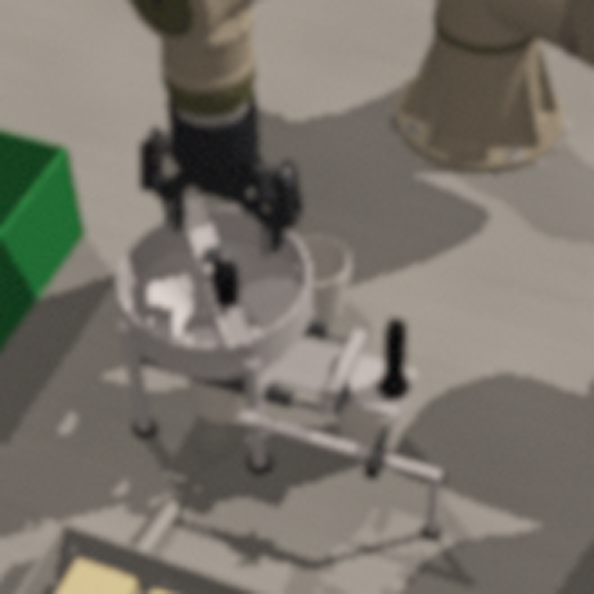

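The open fingers sit on either side of and above the knob (picture: fingers at (175,225) and (278,245), knob top at (222,262)), so they are well centred. Next I descend and close.

Request:
move_arm:
  moves: [0,0,-0.018,0,0.085,0,0,-0.036,0,0.085,0,0,-0.052,0,0.085,0,0,-0.052,0,0.085,0,0,-0.052,0,0.02,0,0,-0.052,0,0.02,0,0,-0.052,0,0.02,0,0,-0.052,0,0.02,0,0,-0.052,0,0.02,0,0,-0.052,0,0.02,0,0,-0.052,0,0.02,0,0,-0.052,0,0.02]
  newtons: 30

```text
clock: 3.3
tcp_pos: [0.5984, -0.0672, 0.2495]
orientation: [0.001, -0.008, 1.0, -0.0]
wrist_force: [-1.8, -0.7, 5.3]
finger_gap: 0.0255
grip_force: 30.9
```

Run:
```python
import numpy as np
for a0,n in((0,12),(120,12),(240,12),(360,4)):
    a=np.radians(42+a0+10*np.arange(1,n+1));o=np.radians(42+a0)
    print([x for i in a for x in (round(.06*(np.cos(i)-np.cos(o)),3),round(.06*(np.sin(i)-np.sin(o)),3),0,0,.02)])
```

```text
[np.float64(-0.008), np.float64(0.007), 0, 0, 0.02, np.float64(-0.016), np.float64(0.013), 0, 0, 0.02, np.float64(-0.026), np.float64(0.017), 0, 0, 0.02, np.float64(-0.036), np.float64(0.019), 0, 0, 0.02, np.float64(-0.047), np.float64(0.02), 0, 0, 0.02, np.float64(-0.057), np.float64(0.019), 0, 0, 0.02, np.float64(-0.067), np.float64(0.015), 0, 0, 0.02, np.float64(-0.076), np.float64(0.011), 0, 0, 0.02, np.float64(-0.085), np.float64(0.004), 0, 0, 0.02, np.float64(-0.092), np.float64(-0.003), 0, 0, 0.02, np.float64(-0.098), np.float64(-0.012), 0, 0, 0.02, np.float64(-0.102), np.float64(-0.022), 0, 0, 0.02]
[np.float64(-0.002), np.float64(-0.01), 0, 0, 0.02, np.float64(-0.003), np.float64(-0.021), 0, 0, 0.02, np.float64(-0.002), np.float64(-0.031), 0, 0, 0.02, np.float64(0.001), np.float64(-0.041), 0, 0, 0.02, np.float64(0.006), np.float64(-0.05), 0, 0, 0.02, np.float64(0.012), np.float64(-0.059), 0, 0, 0.02, np.float64(0.02), np.float64(-0.066), 0, 0, 0.02, np.float64(0.029), np.float64(-0.072), 0, 0, 0.02, np.float64(0.039), np.float64(-0.076), 0, 0, 0.02, np.float64(0.049), np.flo
[... 228 characters left out ...]
p.float64(0.028), np.float64(0.014), 0, 0, 0.02, np.float64(0.035), np.float64(0.022), 0, 0, 0.02, np.float64(0.041), np.float64(0.031), 0, 0, 0.02, np.float64(0.045), np.float64(0.04), 0, 0, 0.02, np.float64(0.047), np.float64(0.05), 0, 0, 0.02, np.float64(0.047), np.float64(0.061), 0, 0, 0.02, np.float64(0.046), np.float64(0.071), 0, 0, 0.02, np.float64(0.043), np.float64(0.081), 0, 0, 0.02, np.float64(0.038), np.float64(0.09), 0, 0, 0.02, np.float64(0.032), np.float64(0.099), 0, 0, 0.02]
[np.float64(-0.008), np.float64(0.007), 0, 0, 0.02, np.float64(-0.016), np.float64(0.013), 0, 0, 0.02, np.float64(-0.026), np.float64(0.017), 0, 0, 0.02, np.float64(-0.036), np.float64(0.019), 0, 0, 0.02]
```

Request:
move_arm:
  moves: [-0.008,0.007,0,0,0.02,-0.016,0.013,0,0,0.02,-0.026,0.017,0,0,0.02,-0.036,0.019,0,0,0.02,-0.047,0.02,0,0,0.02,-0.057,0.019,0,0,0.02,-0.067,0.015,0,0,0.02,-0.076,0.011,0,0,0.02,-0.085,0.004,0,0,0.02,-0.092,-0.003,0,0,0.02,-0.098,-0.012,0,0,0.02,-0.102,-0.022,0,0,0.02]

```text
clock: 4.3
tcp_pos: [0.4946, -0.0876, 0.2494]
orientation: [-0.0, -0.009, 1.0, 0.001]
wrist_force: [-4.0, 2.4, 9.1]
finger_gap: 0.0254
grip_force: 31.2
```

Request:
move_arm:
  moves: [-0.002,-0.01,0,0,0.02,-0.003,-0.021,0,0,0.02,-0.002,-0.031,0,0,0.02,0.001,-0.041,0,0,0.02,0.006,-0.05,0,0,0.02,0.012,-0.059,0,0,0.02,0.02,-0.066,0,0,0.02,0.029,-0.072,0,0,0.02,0.039,-0.076,0,0,0.02,0.049,-0.078,0,0,0.02,0.059,-0.079,0,0,0.02,0.07,-0.077,0,0,0.02]

```text
clock: 5.3
tcp_pos: [0.5661, -0.1637, 0.2494]
orientation: [0.0, -0.009, 1.0, 0.002]
wrist_force: [-3.7, 7.9, 9.4]
finger_gap: 0.0257
grip_force: 31.3
```

Request:
move_arm:
  moves: [0.01,0.003,0,0,0.02,0.019,0.008,0,0,0.02,0.028,0.014,0,0,0.02,0.035,0.022,0,0,0.02,0.041,0.031,0,0,0.02,0.045,0.04,0,0,0.02,0.047,0.05,0,0,0.02,0.047,0.061,0,0,0.02,0.046,0.071,0,0,0.02,0.043,0.081,0,0,0.02,0.038,0.09,0,0,0.02,0.032,0.099,0,0,0.02]

```text
clock: 6.3
tcp_pos: [0.5986, -0.0672, 0.2494]
orientation: [0.001, -0.008, 1.0, -0.001]
wrist_force: [-2.3, -3.6, 6.7]
finger_gap: 0.0253
grip_force: 31.0
```

Request:
move_arm:
  moves: [-0.008,0.007,0,0,0.02,-0.016,0.013,0,0,0.02,-0.026,0.017,0,0,0.02,-0.036,0.019,0,0,0.02,-0.036,0.019,0,0,0.02]

```text
clock: 6.72
tcp_pos: [0.5614, -0.0461, 0.2495]
orientation: [0.001, -0.009, 1.0, 0.001]
wrist_force: [-0.9, 6.6, 6.6]
finger_gap: 0.0254
grip_force: 31.0
```

Run:
```python
from h import *
s=snap("scene");S0=env.get_state();print(S0["clock"],S0["tcp_pos"],S0["grip_force"],S0["wrist_force"])
a=cv2.cvtColor(s[0],cv2.COLOR_RGB2BGR)[120:285,225:390]
cv2.imwrite("pics/s2.png",cv2.resize(a,None,fx=3.6,fy=3.6,interpolation=cv2.INTER_CUBIC))
```

```text
6.7667 [ 0.56195446 -0.0462308   0.24945968] 31.04461146009271 [-0.47090481  6.38965399  6.57513754]
```

View pics/s2.png

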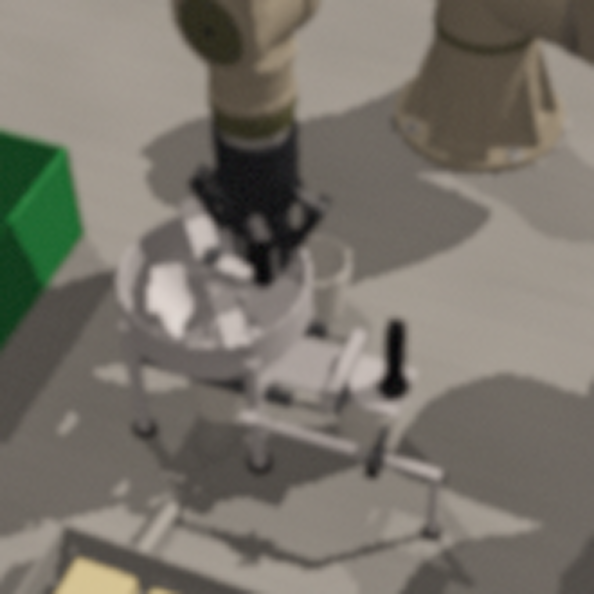

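The crank arm followed the gripper (knob at (262,265)), about 400° of turn. I release, go up and move over the handle.

Request:
move_arm:
  moves: [0,0,0,0,0.085,0,0,0,0,0.085,0,0,0,0,0.085,0,0,0,0,0.085,0,0,0,0,0.085,0,0,0.02,0,0.085,0,0,0.05,0,0.085,0,0.02,0.06,0,0.085,-0.003,0.05,0.06,0,0.085,-0.008,0.08,0.06,0,0.085,-0.012,0.11,0.06,0,0.085,-0.012,0.131,0.06,0,0.085]

```text
clock: 7.77
tcp_pos: [0.5493, 0.085, 0.3084]
orientation: [-0.0, -0.008, 1.0, 0.0]
wrist_force: [-0.0, 0.1, 0.3]
finger_gap: 0.0852
grip_force: 0.0
```

Run:
```python
from h import *
s=snap("scene");S0=env.get_state();print(S0["clock"],S0["tcp_pos"],S0["finger_gap"],S0["wrist_force"])
a=cv2.cvtColor(s[0],cv2.COLOR_RGB2BGR)[120:285,225:390]
cv2.imwrite("pics/s3.png",cv2.resize(a,None,fx=3.6,fy=3.6,interpolation=cv2.INTER_CUBIC))
for z in(.2,.107):print((proj(s,[.55,.083,z])-[225,120])*3.6)
```

```text
7.8167 [0.54936365 0.08771848 0.30833725] 0.0851070814512562 [ 0.45142248  2.1360535  -0.71140862]
[393.64428648 321.00312954]
[391.5739573  382.52359471]
```

View pics/s3.png

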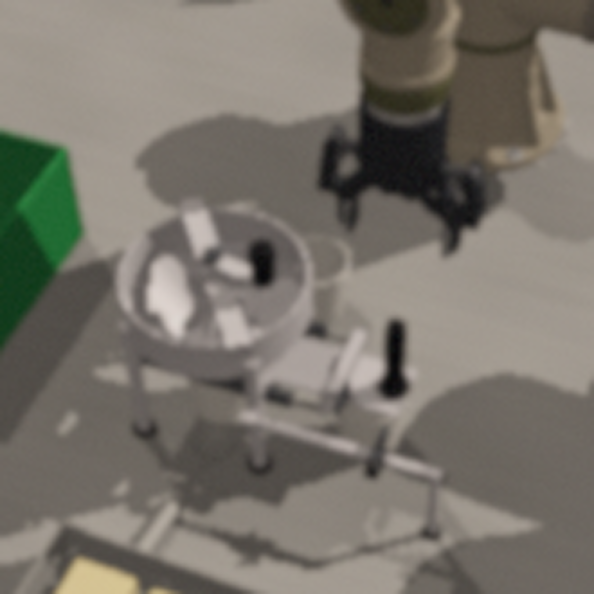

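The view shows the crank knob left at (262,262), and the gripper centred above the handle (396,321), fingers on either side. I descend and grip.

Request:
move_arm:
  moves: [0,0.002,-0.035,0,0.085,0,0.002,-0.07,0,0.085,0,0.002,-0.1,0,0.085,0,0.002,-0.12,0,0.085,0,0.002,-0.134,0,0.085,0,0.002,-0.134,0,0.015,0,0.002,-0.134,0,0.015,0,0.002,-0.134,0,0.015,0,0.002,-0.134,0,0.015,0,0.002,-0.134,0,0.015,0,0.002,-0.134,0,0.015,0,0.002,-0.134,0,0.015]
  newtons: 50

```text
clock: 8.82
tcp_pos: [0.551, 0.0849, 0.1758]
orientation: [0.001, -0.008, 1.0, -0.0]
wrist_force: [-0.4, -0.8, 6.6]
finger_gap: 0.0203
grip_force: 49.0
```

Request:
move_arm:
  moves: [0,0,0,0,0.015,0,0,0,0,0.015,0,0,0,0,0.015]

```text
clock: 9.07
tcp_pos: [0.551, 0.0849, 0.1758]
orientation: [0.001, -0.008, 1.0, -0.0]
wrist_force: [-0.3, -0.2, 6.5]
finger_gap: 0.0204
grip_force: 49.0
```

Request:
move_arm:
  moves: [0,0.01,0,0,0.015,0,0.02,0,0,0.015,0,0.03,0,0,0.015,-0.001,0.04,0,0,0.015,-0.001,0.048,0,0,0.015,-0.001,0.054,0,0,0.015,-0.001,0.054,0,0,0.015,-0.001,0.054,0,0,0.015,-0.001,0.054,0,0,0.015]

```text
clock: 9.82
tcp_pos: [0.5498, 0.1368, 0.1758]
orientation: [0.001, -0.007, 1.0, -0.002]
wrist_force: [-0.8, -9.1, 7.4]
finger_gap: 0.0202
grip_force: 49.3
```

Run:
```python
from h import *
s=snap("scene");t=snap("top");S0=env.get_state();print(S0["clock"],S0["tcp_pos"],S0["finger_gap"],S0["wrist_force"],S0["grip_force"])
a=[cv2.resize(cv2.cvtColor(c[0],cv2.COLOR_RGB2BGR)[r:r+60,u:u+66],None,fx=6,fy=6,interpolation=cv2.INTER_CUBIC) for c,r,u in((t,150,270),(s,210,300))]
cv2.imwrite("pics/p4.png",np.hstack(a))
print(cv2.cvtColor(t[0],cv2.COLOR_RGB2GRAY)[166:186,288:316])
```

```text
9.9167 [0.54974542 0.13667702 0.17578406] 0.02041349082761201 [-0.51336563 -9.32684435  7.79847954] 49.33059430215508
[[201 203 207 204 175 134  75  70  67  60 100 142 142 140 142 175 214 204
  168 141 135 135 136 131 116 102 102 102]
 [209 209 209 198 169 127  74  68  60  53 100 139 139 133 130 151 181 184
  167 134 131 134 134 118  89  86  85  86]
 [174 173 178 175 157 118  71  69  55  52  93 129 135 128 125 126 134 141
  138 131 133 136 136 118  80  74  76  75]
 [136 138 143 148 142 121  90  75  68  82 109 128 135 134 135 134 133 136
  135 134 136 136 136 117  78  73  74  74]
 [134 135 135 136 137 131 114  81  82 113 134 140 143 135 134 135 135 134
  135 136 135 136 137 116  76  73  74  75]
 [136 137 141 148 150 150 130  87  93 132 150 155 151 136 138 135 137 136
  138 139 138 138 137 117  77  72  76  76]
 [137 138 148 161 162 162 144  98  98 143 162 161 152 137 136 135 137 135
  137 138 136 137 138 120  77  73  75  76]
 [135 136 145 158 161 160 151 125 122 149 160 158 150 136 134 135 134 134
  136 136 136 136 136 117  76  73  74  75]
 [133 133 143 156 154 147 145 135 122 142 148 
[... 658 characters left out ...]
128 136 135 136 136 136 136 116  73  81 120 138 143 140 142 136 130 136
  136 135 136 136 136 135 116  80  73  70]
 [113 135 137 135 136 136 136 118  71  78 115 138 141 142 142 140 131 135
  136 137 136 138 138 138 129 100  77  75]
 [ 89 123 139 138 138 138 137 118  72  71 111 138 142 142 159 166 139 137
  141 151 149 150 154 161 156 136 122 117]
 [ 57 112 150 157 152 137 132 114  74  71 106 132 136 144 177 190 148 139
  161 189 191 191 193 199 194 188 186 177]
 [ 49  99 142 152 150 133 116 100  67  62  85  97 107 148 195 198 158 144
  175 215 214 216 216 216 215 217 217 204]
 [ 39  63  91 101 113 107  92  78  54  46  50  47  67 150 213 205 166 144
  177 215 217 214 217 216 216 217 216 206]]
```

View pics/p4.png

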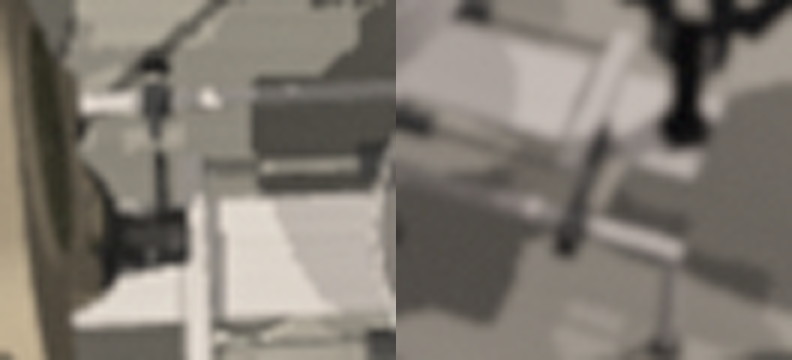

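The picture shows the two fins nearly in line (left half: marker fin at (155,125), slide fin at (161,180)). Sub-pixel columns put the slide about 2 mm short, so I trim.

Request:
move_arm:
  moves: [0,0.001,0,0,0.015,0,0.002,0,0,0.015,0,0.002,0,0,0.015,0,0.002,0,0,0.015,0,0.002,0,0,0.015,0,0.002,0,0,0.015]

```text
clock: 10.42
tcp_pos: [0.5497, 0.1384, 0.1758]
orientation: [0.001, -0.007, 1.0, -0.003]
wrist_force: [-0.5, -10.3, 7.2]
finger_gap: 0.02
grip_force: 49.3
```

Run:
```python
from h import *
t=snap("top");g=255-cv2.cvtColor(t[0],cv2.COLOR_RGB2GRAY).astype(float)
def cen(r0,r1,b):
    w=np.clip(g[r0:r1,293:300].mean(0)-(255-b),0,None); return (w*np.arange(293,300)).sum()/w.sum()
print(cen(170,173,145),cen(176,181,130))
S0=env.get_state();print(S0["tcp_pos"],abs(S0["qvel"]).max(),S0["grip_force"],S0["wrist_force"])
```

```text
295.4883177570093 295.7299168975069
[0.54970607 0.13846059 0.17578584] 0.0016170615928400801 49.33978396933526 [-1.01329132 -9.43919291  6.80685426]
```

The remaining offset is about 0.24 px, or 0.7 mm, and the arm is still and gripping. I hand in.

```bash
python3 -c "
from workcell import env
print(env.hand_in())"
```

```text
the job is handed in; nothing more can be done
None
```

I turned the crank about 400° with the gate shut, then pulled the slide out until its pointer was within about 1 mm of the marker's by the top camera. I handed in with the gripper still holding the handle; no verdict came back.

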